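Pull the wrong terminal block from the pocket tray and post it in the reject box

TASK

One short four-way terminal block has got in among the long five-way blocks in the black pocket tray. Pluck it out of its pocket, press it down through the sprung flap in the top of the grey reject box so that it drops inside, and let the flap close again. Leave the long blocks in their pockets and the other things on the bench undisturbed.

Things in the scene. Friction and masses are not known exactly. Their poses are not given: they have to be found in the camera images.
- short_block: The wrong part: a green four-way terminal block (four screws on top), 21 mm long, 9 mm wide, 10 mm high, about 12 g. Origin at the centre of its underside, y along its length, z up. It lies in one of the tray's pockets with its upper 6 mm standing out above the tray top; grip it across its 9 mm width.
- long_block_a: A green five-way terminal block, 26 x 9 x 10 mm, like the other three long ones; it lies in a tray pocket and stays there. Origin at the centre of its underside, y along its length, z up.
- long_block_b: A green five-way terminal block, 26 x 9 x 10 mm, like the other three long ones; it lies in a tray pocket and stays there. Origin at the centre of its underside, y along its length, z up.
- long_block_c: A green five-way terminal block, 26 x 9 x 10 mm, like the other three long ones; it lies in a tray pocket and stays there. Origin at the centre of its underside, y along its length, z up.
- long_block_d: A green five-way terminal block, 26 x 9 x 10 mm, like the other three long ones; it lies in a tray pocket and stays there. Origin at the centre of its underside, y along its length, z up.
- tray: Black pocket tray, 106 mm (x) by 166 mm (y) with a 10 mm grip ledge beyond each y end, 14 mm high, fixed to the bench. Origin at the centre of its underside, z up. Six pockets 4 mm deep, 29 mm along x by 12 mm along y, at x = -23 and +23 mm and y = -52, 0 and +52 mm; five hold a block lengthwise along x, the one at x = +23, y = +52 mm is empty. So the next block across the grip is 52 mm away.
- reject_box: Grey sheet-metal reject box, 100 mm (x) by 130 mm (y) by 100 mm high, hollow, walls 3 mm, with a clear window in front (-x); fixed to the bench. Origin at the centre of its underside, z up. The opening in its top is centred, 62 mm along x by 100 mm along y, and is closed by the flap.
- flap (a joint): Steel flap, 60 mm (x) by 96 mm (y), 2 mm thick, almost flush with the box top (1 mm below it), hinged along the opening's far (+x) edge on a line parallel to the box's y axis. 0 = closed; it only swings down into the box, up to 1.3 rad, and a spring closes it again. About 0.6 N at the press spot starts it, about 2 N opens it to 1 rad; a block only laid or dropped on it does not go through.
- press_spot (a point): Point on the plane of the box's top (z = 100 mm), 42 mm from the flap's hinge line and midway along the flap: x = -11 mm, y = 0 in the box's frame, whose axes it shares. A block held here, lengthwise along the box's x with the fingers on its y sides, clears the flap's free edge and drops when its underside has been pressed about 45 mm below this plane and is released.
- power_module: Cream boxed power module, 37 x 53 x 26 mm, at the back of the bench on the right of the fixture. A bystander that stays where it is; origin at the centre of its underside.
- transformer: Small ferrite transformer with tape round it, 37 x 36 x 26 mm, behind the fixture. A bystander that stays where it is; origin at the centre of its underside.
- tape: Roll of tape lying flat, 100 mm across, 25 mm high, at the back on the right. A bystander that stays where it is; origin at the centre of its underside.

How it is judged:
By the outcome, as a careful person would: the job done as asked, in the order asked, and still so for the second after the job is handed in, with the robot touching nothing.
It also fails if it takes over 43 s, if anything falls off the work surface, if the arm or the gripper's body presses on something with over 40 N, if the wrist force passes 120 N, or if a joint passes its speed limit or range.

ROBOT

A 6-joint arm with a two-finger parallel gripper is mounted at the origin on a cart in front of the work surface, level with it; the furniture and walls round the work are solid. World frame = base frame: x ahead of the robot, y to its left, z up, the work surface at z = 0. Lengths are in m, angles in rad, forces in N, time in s.
With the tool pointing down it reaches from about 0.375 to 0.975 m from the base axis. Payload 3.8 kg.
Tool frame: the origin (TCP) lies midway between the tips of the shut fingers; the grasp point (between the pads) lies 19 mm behind it; z points along the fingers, y is the line along which they close (so a half turn about z gives the same grasp; the last joint's range is limited). The gripper opens to 88 mm and grips with 3 to 60 N. Pads are 18 mm wide; open, the fingers measure 123 mm over their backs; the gripper's body (75 mm by 187 mm) begins 45 mm behind the grasp point.
Start: joints at [-1.236, 0.264, 1.604, -0, 1.274, -0.037], TCP at [0.245, -0.629, 0.219] pointing down, gripper open.
Joint ranges: [-2.63, 2.63], [-0.94, 2.18], [0.31, 2.57], [-1.31, 4.45], [0, 2.66], [-2.55, 2.55]. Speed limits (rad/s): [2.57, 2.57, 3.14, 3.14, 3.14, 3.14].

INTERFACE

Orientations are given as a rotation vector (axis times angle).
In Python, from cell import manip, inverse_kinematics, cams, order gives the robot as it stands. Calls block until the motion is done:
- manip.move_pose(position, orientation): joint-space move of the TCP to a pose.
- manip.move_linear(position, rate=0.15, rot=None): straight line of the TCP; rot=None keeps the orientation; rate is the mean speed in m/s.
- manip.set_joints(angles): joint-space move.
- manip.set_gripper(opening, force=None): finger opening in m; force is the grip in N (None keeps the last); returns when the fingers have stopped.
- manip.dwell(seconds).
- inverse_kinematics(position, orientation): joint angles nearest the present ones, or None.
- manip.state(): the state.
- cams.capture(name): name is "side" or "top"; returns a dict with "image" (400x640x3 uint8, blue, green, red), "z_map" (400x640 float32, m along the optical axis (not along the pixel's ray), 0 where there is no reading), "intrinsics" (3x3 intrinsics, pixels), "position" and "orientation" of the camera in the world. Camera axes: x right, y down, z forward; pixel columns grow to the right and rows downward; lengths in m; the calibration is good to about 2 mm. A picture is of the moment at which its call begins.
A pose or a line that the arm cannot do raises manip.IKError and nothing moves.
- order.close_job(): hands the job in; it is judged then, once.
The state is a dict: "clock": time; "joint_pos": joint angles; "joint_velocities": joint speeds; "tau": joint torques, N m; "tool_pos": TCP position; "tcp_rot": TCP orientation; "contact_force": force on the tool from outside, world axes, zero at the start; "moment": the same for the moment, N m; "gripper_width": finger opening in m; "grasp_force": force on a finger pad.
Only numpy, scipy, OpenCV 4.12 (cv2) and the standard library are available. Lean on these libraries where they do the work, as an engineer would, in place of code of your own. Each camera call takes 0.05 s, during which the arm holds its last target. There are 200 camera calls.

## Working session

There is one attempt and no reset: what is moved stays moved. The work goes in short steps, each a Python script; the robot and the scene stay as the last script left them, time stands still between calls to the robot, and variables do not carry over. Pictures are saved under pics/ and viewed, at most 10 in all, crops included, and the job is handed in when it is done.

```bash
mkdir -p pics; cat > h.py <<'E'
import numpy as np, cv2
from scipy.spatial.transform import Rotation as R
from cell import manip, inverse_kinematics, cams, order
def cap(n):
    c=cams.capture(n); K=np.array(c["intrinsics"]); z=c["z_map"]; o=np.array(c["orientation"])
    M=R.from_rotvec(o).as_matrix() if o.size==3 else (o if o.shape==(3,3) else R.from_quat(o).as_matrix())
    v,u=np.mgrid[:z.shape[0],:z.shape[1]]
    P=np.stack([(u-K[0,2])/K[0,0]*z,(v-K[1,2])/K[1,1]*z,z],-1)@M.T+np.array(c["position"])
    P[z==0]=np.nan
    return c,P
E
python3 - <<'E'
from h import *
for n in("top","side"):
    c,P=cap(n); cv2.imwrite(f"pics/{n}0.png",c["image"]); np.savez(f"{n}0.npz",P=P,im=c["image"])
    print(n,c["position"],c["orientation"],c["intrinsics"])
s=manip.state(); print(s)
E
```

```text
top [ 0.38885635 -0.0346637   1.11037493] [-2.11678634  2.17530583 -0.2000628 ] [[372.41019789   0.         319.13640629]
 [  0.         372.41019789 195.84464746]
 [  0.           0.           1.        ]]
side [0.08629781 0.72838613 0.68706439] [-0.66736897  2.44982295 -1.33321811] [[404.07688915   0.         323.78199276]
 [  0.         404.07688915 197.24329208]
 [  0.           0.           1.        ]]
{'clock': 0.1, 'joint_pos': array([-1.23589067e+00,  2.64702557e-01,  1.60526167e+00, -4.96480228e-05,
        1.27370894e+00, -3.69045273e-02]), 'joint_velocities': array([-0.00018743, -0.00088118, -0.00349482, -0.00236648,  0.0007398 ,
       -0.00188353]), 'tau': array([-2.54531251e-04, -5.03620219e+01, -3.58071721e+01,  7.30262697e-02,
        2.33287172e-02, -4.03947263e-05]), 'tool_pos': array([ 0.2449778 , -0.62822265,  0.2173828 ]), 'tcp_rot': array([-3.08544163e+00, -5.80323247e-01,  5.58500347e-04]), 'contact_force': array([-0.03640718,  0.76368958,  0.23740037]), 'moment': array([-0.0100372 ,  0.01280987, -0.00712979]), 'grasp_force': 0.0, 'gripper_width': 0.08814117636855114}
```

View pics/top0.png

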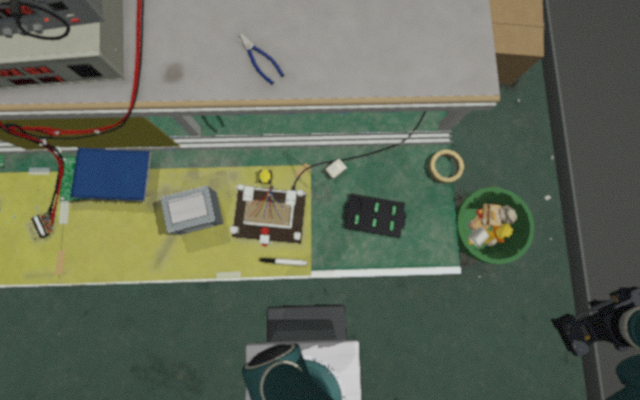

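View pics/side0.png

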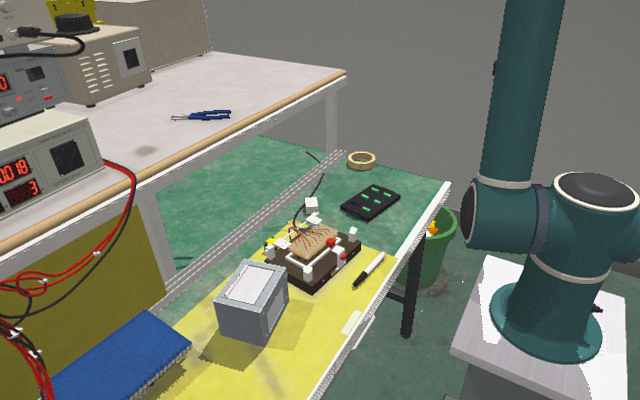

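The top view shows the tray at about (375,215) with five green blocks, the reject box at about (190,210), the fixture at (268,212), and a raised shelf behind them (rows <105). Next I'll measure the tray, the box and the blocks.

```bash
python3 - <<'E'
from h import *
d=np.load("top0.npz");P=d["P"];im=d["im"]
def rect(m,name,o=True):
    p=P[m]; p=p[~np.isnan(p[:,0])]
    r=cv2.minAreaRect((p[:,:2]*1000).astype(np.float32)); print(name,len(p),"c",np.round(r[0],1),"sz",np.round(r[1],1),"ang",round(r[2],1),"mean",np.round(p.mean(0),4),"zmed",np.round(np.median(p[:,2]),4))
v,u=np.mgrid[:400,:640]
box=(u>150)&(u<230)&(v>175)&(v<245)&(P[...,2]>0.09)&(P[...,2]<0.115); rect(box,"boxtop")
roi=(u>335)&(u<415)&(v>185)&(v<245)
hsv=cv2.cvtColor(im,cv2.COLOR_BGR2HSV)
tr=roi&(hsv[...,2]<50)&(P[...,2]>0.008); rect(tr,"tray")
tr=roi&(P[...,2]>0.008); rect(tr,"tray z>8")
g=roi&(hsv[...,1]>150)&(hsv[...,2]>90)&(hsv[...,0]>45)&(hsv[...,0]<85)&(P[...,2]>.01)
n,l,st,ce=cv2.connectedComponentsWithStats(g.astype(np.uint8))
for i in range(1,n):
    if st[i,4]>8: rect(l==i,f"g{np.round(ce[i],1)}")
for nm,(a,b) in dict(bench=(430,250),shelf=(300,60),fixture=(268,212),shelfedge=(300,100),rail=(300,140)).items(): print(nm,np.round(P[b,a],3))
fx=(u>228)&(u<310)&(v>165)&(v<250); print("fixture maxz",np.nanmax(P[fx][:,2]))
cv2.imwrite("pics/t1.png",cv2.resize(im[185:245,335:415],None,fx=8,fy=8,interpolation=cv2.INTER_CUBIC))
cv2.imwrite("pics/b1.png",cv2.resize(im[175:245,150:230],None,fx=6,fy=6,interpolation=cv2.INTER_CUBIC))
E
```

```text
boxtop 1768 c [530.7 298. ] sz [100.7 131.3] ang 13.1 mean [0.5299 0.2965 0.1016] zmed 0.1016
tray 1276 c [ 507.8 -223.5] sz [176.8 101.7] ang 78.7 mean [ 0.5117 -0.2119  0.014 ] zmed 0.014
tray z>8 2065 c [ 509.6 -227.3] sz [183.6 107.1] ang 78.6 mean [ 0.5089 -0.2264  0.0143] zmed 0.0142
bench [ 0.4   -0.386  0.002]
shelf [ 0.834 -0.02   0.322]
fixture [0.517 0.083 0.076]
shelfedge [ 0.74  -0.018  0.317]
rail [ 0.744 -0.008  0.013]
fixture maxz 0.1005469376114283
```

View pics/t1.png

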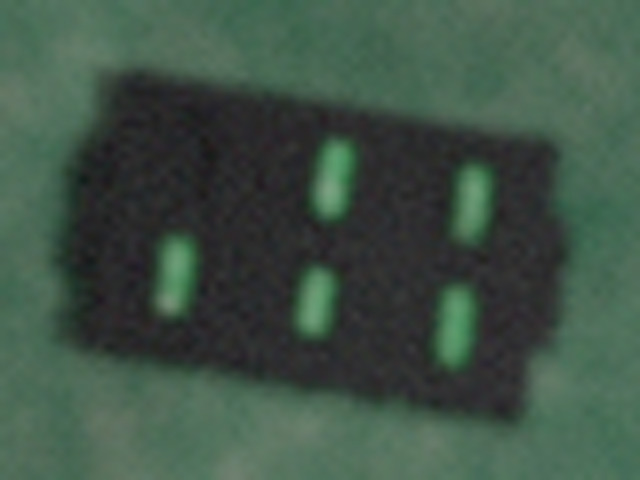

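View pics/b1.png

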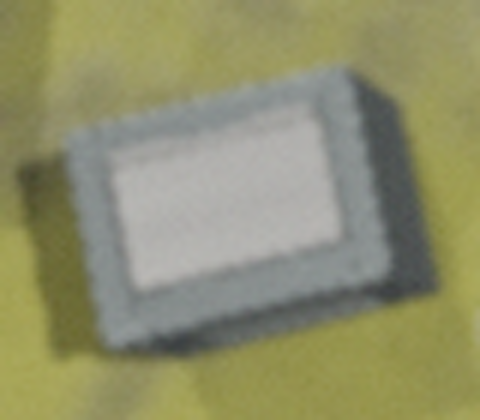

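```bash
cat >> h.py <<'E'
def ray(c,uv,z):
    K=np.array(c["intrinsics"]);M=R.from_rotvec(c["orientation"]).as_matrix();uv=np.atleast_2d(uv)
    d=np.c_[(uv[:,0]-K[0,2])/K[0,0],(uv[:,1]-K[1,2])/K[1,1],np.ones(len(uv))]@M.T;p=np.array(c["position"])
    return (p+d*((z-p[2])/d[:,2])[:,None])[:,:2]
def blocks(n,roi,z=.020):
    """soft green segmentation -> centre, yaw, length in the plane z"""
    u0,u1,v0,v1=roi;c,P=cap(n);im=c["image"].astype(float)[v0:v1,u0:u1]
    w=im[...,1]-im[...,2]; w=w-25; w[(w<0)]=0   # green minus red
    return c,P,w
E
python3 - <<'E'
from h import *
for n,roi in (("top",(345,407,190,237)),("side",(350,394,184,216))):
    c,P=cap(n);u0,u1,v0,v1=roi;im=c["image"][v0:v1,u0:u1].astype(float)
    s=8;big=cv2.resize(im,None,fx=s,fy=s,interpolation=cv2.INTER_CUBIC)
    w=big[...,1]-big[...,2]
    m=((w>45)&(big[...,1]>95)).astype(np.uint8)
    k,l,st,ce=cv2.connectedComponentsWithStats(m)
    for i in range(1,k):
        if st[i,4]<150: continue
        y,x=np.nonzero(l==i);uv=np.c_[(x+.5)/s-.5+u0,(y+.5)/s-.5+v0]
        p=ray(c,uv,.020)*1000
        r=cv2.minAreaRect(p.astype(np.float32)); ev,V=np.linalg.eigh(np.cov(p.T)); a=V[:,1]*np.sign(V[0,1])
        print(n,np.round(uv.mean(0),1),"xy",np.round(p.mean(0),1),"rect c",np.round(r[0],1),np.round(r[1],1),"L",round(np.sqrt(12*ev[1]),1),"yaw",round(np.degrees(np.arctan2(a[1],a[0])),1))
    # tray from dark pixels on z=.014
    if n=="top":
        m=((big.max(2)<75)|(m>0)).astype(np.uint8)
        k,l,st,ce=cv2.connectedComponentsWithStats(m);i=1+np.argmax(st[1:,4]);y,x=np.nonzero(l==i)
        r=cv2.minAreaRect((ray(c,np.c_[(x+.5)/s-.5+u0,(y+.5)/s-.5+v0],.014)*1000).astype(np.float32));print("tray",r)
E
```

```text
top [376.6 206.7] xy [ 531.7 -231.2] rect c [ 530.9 -230.8] [11.6 26.2] L 25.9 yaw -10.2
top [394.2 209.4] xy [ 522.2 -283.1] rect c [ 521.1 -282.9] [ 8.9 22.9] L 21.8 yaw -8.6
top [357.  218.2] xy [ 498.9 -171.2] rect c [ 498.3 -171. ] [10.7 22.2] L 19.8 yaw -4.4
top [374.3 222.4] xy [ 485.3 -221.7] rect c [ 485.3 -221.5] [10. 20.] L 19.2 yaw -13.8
top [391.7 225.3] xy [ 475.3 -272.7] rect c [ 474.8 -272.2] [11.8 26.8] L 24.1 yaw -7.6
tray ((506.9632873535156, -223.61505126953125), (185.93601989746094, 109.66215515136719), 78.85664367675781)
side [392.1 184.5] xy [ 483.8 -331.7] rect c [ 483.2 -329.6] [11.1 15.6] L 14.2 yaw -53.7
side [384.4 186.1] xy [ 501.  -310.7] rect c [ 500.  -312.2] [17.3 44.4] L 36.8 yaw -10.0
side [392.5 188.4] xy [ 473.  -309.9] rect c [ 474.5 -310.7] [ 7.8 22.3] L 19.8 yaw -73.5
side [361.6 188.1] xy [ 558.7 -264.2] rect c [ 558.2 -264. ] [18.5 13.1] L 15.3 yaw 86.3
side [374.7 189.3] xy [ 519.6 -277.7] rect c [ 519.9 -277.8] [18.4 29.8] L 26.7 yaw -20.3
side [352.3 193.9] xy [ 568.3 -219.1] rect c [ 570.3 -220.4] [40.6 19.9] L 31.1 yaw 79.8
side [387.  194.4] xy [ 473.9 -268.9] rect c [ 474.  -268.8] [18. 31.] L 27.0 yaw -20.2
side [364.4 195.8] xy [ 531.  -227.5] rect c [ 531.5 -226.9] [16.8 32.3] L 28.7 yaw -19.5
side [377.  201.1] xy [ 484.7 -219. ] rect c [ 484.9 -218.4] [16.6 24. ] L 21.4 yaw -24.0
side [366.  208.6] xy [ 496.  -167.2] rect c [ 496.4 -167. ] [16.5 28. ] L 26.5 yaw -13.4
side [392.9 207.4] xy [ 430.2 -211.5] rect c [ 430.7 -211.7] [ 4. 12.] L 10.6 yaw -67.8
side [382.4 213.8] xy [ 443.4 -166.2] rect c [ 443.5 -167.1] [11.6  4.7] L 10.3 yaw 84.9
side [386.  214.9] xy [ 432.  -166.2] rect c [ 432.6 -166.5] [6.1 6.2] L 6.8 yaw 88.9
```

Block lengths from the side camera are 21.4 mm for the one at (377,201) and 26–29 mm for the others, so the short block is at x≈0.485, y≈-0.221, in the near middle pocket. Next I'll cross-check the box and move above the block.

```bash
cat >> h.py <<'E'
def rot(yaw):
    best=None
    y=np.radians(yaw)
    for s in (1,-1):
        yt=s*np.array([-np.sin(y),np.cos(y),0]);zt=np.array([0,0,-1.]);xt=np.cross(yt,zt)
        yield R.from_matrix(np.c_[xt,yt,zt]).as_rotvec()
def st():
    s=manip.state();print("t",round(s["clock"],2),"tcp",np.round(s["tool_pos"],4),"F",np.round(s["contact_force"],2),"w",round(s["gripper_width"],4),"gf",round(s["grasp_force"],1));return s
E
python3 - <<'E'
from h import *
d=np.load("side0.npz");P=d["P"];v,u=np.mgrid[:400,:640]
m=(u>205)&(u<300)&(v>250)&(v<350)&(P[...,2]>.094)&(P[...,2]<.11);p=P[m]
print("box side cam",cv2.minAreaRect((p[:,:2]*1000).astype(np.float32)),np.median(p[:,2]))
for y,xy in ((-11.2,(.485,-.2205,.15)),(13.1,(.5195,.295,.2))):
    for r in rot(y): print(y,np.round(r,3),inverse_kinematics(xy,r))
rs=list(rot(-11.2)); q=[inverse_kinematics((.485,-.2205,.12),r) for r in rs]
r=rs[int(np.argmin([abs(a[5]) if a is not None else 9 for a in q]))]
manip.set_gripper(.024,force=30)
manip.move_pose((.485,-.2205,.12),r); manip.move_linear((.485,-.2205,.06),.1); st()
for n,b in (("top",(335,415,185,245)),("side",(335,415,165,225))):
    c,_=cap(n); cv2.imwrite(f"pics/{n}2.png",cv2.resize(c["image"][b[2]:b[3],b[0]:b[1]],None,fx=8,fy=8,interpolation=cv2.INTER_CUBIC))
E
```

```text
box side cam ((528.598876953125, 301.3874206542969), (102.26497650146484, 131.72332763671875), 13.29794692993164) 0.10246991177347486
-11.2 [0.307 3.127 0.   ] [-0.47345895  0.04992421  1.98120798  0.          1.11046046 -1.8487784 ]
-11.2 [ 3.127 -0.307  0.   ] [-4.73458947e-01  4.99242139e-02  1.98120798e+00 -4.44089210e-16
  1.11046046e+00  1.29281426e+00]
13.1 [ 0.358 -3.121 -0.   ] [ 4.74755452e-01  1.30909906e-01  1.79663417e+00 -4.44089210e-16
  1.21404858e+00 -1.32467901e+00]
13.1 [3.121 0.358 0.   ] [0.47475545 0.13090991 1.79663417 0.         1.21404858 1.81691365]
t 3.74 tcp [ 0.4853 -0.2208  0.0603] F [-0.16 -0.7  -0.27] w 0.024 gf 0.0
```

View pics/side2.png

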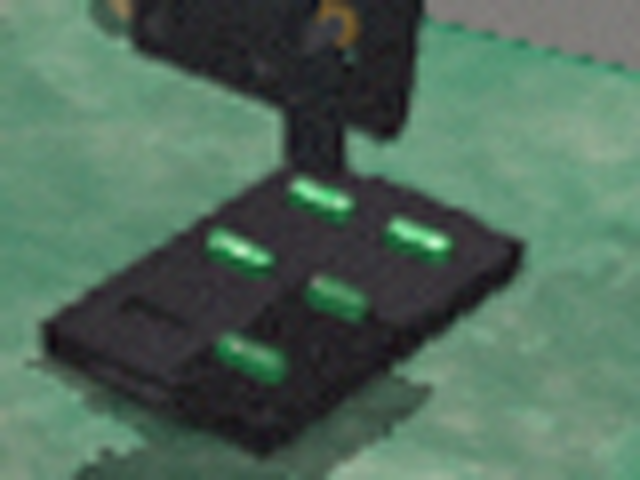

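The side view shows the fingers over the short block's pocket (the shadowed short block is at about crop (338,298)), and nothing has been disturbed. I'll go down and grip.

```bash
python3 - <<'E'
from h import *
manip.move_linear((.485,-.2205,.024),.08); st()
for z in (.020,.018,.0165):
    manip.move_linear((.485,-.2205,z),.02); s=st()
    if abs(s["contact_force"][2])>4: break
manip.set_gripper(.0,force=15); s=st()
E
```

```text
t 4.44 tcp [ 0.4846 -0.2203  0.0233] F [-0.26 -0.06  0.48] w 0.0239 gf 0.0
t 4.79 tcp [ 0.4851 -0.2206  0.0201] F [ 0.28 -0.13  0.43] w 0.0238 gf 0.0
t 5.04 tcp [ 0.4849 -0.2205  0.0179] F [ 0.17 -0.37 -0.74] w 0.0235 gf 0.0
t 5.29 tcp [ 0.4849 -0.2204  0.0164] F [-0.63  0.32  0.85] w 0.0241 gf 0.0
t 5.79 tcp [ 0.485  -0.2205  0.0165] F [-0.27  0.12  0.1 ] w 0.0004 gf 0.0
```

The fingers closed on nothing. I'll reopen, lift and look.

```bash
python3 - <<'E'
from h import *
manip.set_gripper(.024); manip.move_linear((.485,-.2205,.07),.15); st()
c,P=cap("side"); cv2.imwrite("pics/side3.png",cv2.resize(c["image"][165:225,335:415],None,fx=8,fy=8,interpolation=cv2.INTER_CUBIC))
v,u=np.mgrid[:400,:640]; im=c["image"].astype(int)
for (a,b) in ((377,201),(387,194),(366,209),(364,196),(375,189)):
    print((a,b),np.round(np.nanmax(P[b-2:b+3,a-3:a+4,2]),4),np.round(np.nanmedian(P[b-1:b+2,a-1:a+2].reshape(-1,3),0),4))
E
```

```text
t 6.83 tcp [ 0.4851 -0.2206  0.0701] F [-0.12  0.41  0.  ] w 0.0244 gf 0.0
(377, 201) 0.0221 [ 0.4868 -0.2194  0.0207]
(387, 194) 0.0225 [ 0.476  -0.2732  0.0195]
(366, 209) 0.0224 [ 0.4957 -0.1645  0.0188]
(364, 196) 0.0219 [ 0.5335 -0.2286  0.0177]
(375, 189) 0.0215 [ 0.5197 -0.2799  0.0191]
```

View pics/side3.png

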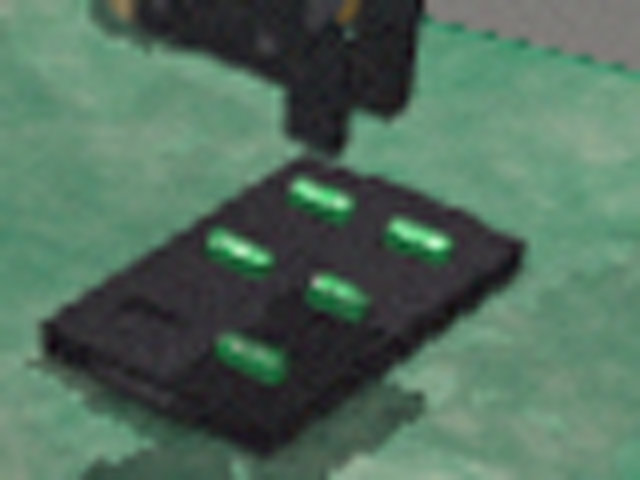

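The block has not moved. I'll check where the fingertips really are by projecting the TCP into the side camera and comparing with the depth.

```bash
python3 - <<'E'
from h import *
s=manip.state(); t=np.array(s["tool_pos"]); print("reported",t,s["tcp_rot"])
for n in ("side","top"):
    c,P=cap(n); K=np.array(c["intrinsics"]);M=R.from_rotvec(c["orientation"]).as_matrix()
    q=M.T@(t-np.array(c["position"])); print(n,"TCP px",(K@q/q[2])[:2])
    near=(abs(P[...,0]-t[0])<.1)&(abs(P[...,1]-t[1])<.12)&(P[...,2]>.03)&(P[...,2]<.16)
    for lo in np.arange(.03,.16,.015):
        m=near&(P[...,2]>=lo)&(P[...,2]<lo+.015); p=P[m]
        if len(p)>2: print(round(lo,3),len(p),"x",np.round([p[:,0].min(),p[:,0].max()],3),"y",np.round([p[:,1].min(),p[:,1].max()],3))
E
```

```text
reported [ 0.48434889 -0.22017409  0.06923429] [-3.12615001e+00  3.06494383e-01  1.72731266e-03]
side TCP px [378.12786417 186.97728218]
0.09 68 x [0.47  0.501] y [-0.242 -0.19 ]
0.105 76 x [0.47  0.501] y [-0.243 -0.189]
0.12 51 x [0.469 0.491] y [-0.245 -0.188]
0.135 26 x [0.469 0.49 ] y [-0.245 -0.18 ]
0.15 74 x [0.437 0.536] y [-0.298 -0.126]
top TCP px [376.65578591 221.09229556]
0.15 4 x [0.435 0.468] y [-0.298 -0.135]
```

Depth shows the fingertips about 10–20 mm above the nominal TCP, so the fingers closed above the block. I'll make a force-guarded descent onto the tray top and back off.

```bash
python3 - <<'E'
from h import *
manip.set_gripper(.020)
manip.move_linear((.485,-.2205,.018),.15)
f0=np.mean([manip.state()["contact_force"][2] for _ in range(3)])
z=.0165
while z>-.012:
    manip.move_linear((.485,-.2205,z),.03); s=manip.state(); f=s["contact_force"][2]-f0
    if abs(f)>2.5: break
    z-=.0015
print("stop z",z,f); st()
E
```

```text
stop z -0.007499999999999996 13.896474546922661
t 12.0 tcp [ 0.4854 -0.2207 -0.0057] F [-4.76  2.   14.4 ] w 0.0197 gf 7.3
```

Contact at TCP z≈-0.006 matches the tray top with tips about 20 mm above the nominal TCP. I'll back off slightly and grip.

```bash
python3 - <<'E'
from h import *
manip.move_linear((.485,-.2205,-.0045),.03); st()
manip.set_gripper(.0,force=15); s=st()
if s["gripper_width"]>.006:
    manip.set_gripper(.0,force=35); st()
    manip.move_linear((.485,-.2205,.03),.05); st()
    c,P=cap("side"); cv2.imwrite("pics/side4.png",cv2.resize(c["image"][165:225,335:415],None,fx=8,fy=8,interpolation=cv2.INTER_CUBIC))
E
```

```text
t 12.25 tcp [ 0.4851 -0.2205 -0.0045] F [-0.51  0.15 -0.14] w 0.02 gf 0.0
t 12.57 tcp [ 0.4848 -0.2204 -0.0049] F [-0.19 -0.24  0.11] w 0.0087 gf 15.0
t 12.79 tcp [ 0.485  -0.2205 -0.0046] F [-0.26 -0.93  0.45] w 0.0079 gf 35.0
t 13.63 tcp [ 0.4848 -0.2204  0.0299] F [-0.84  0.06  0.3 ] w 0.0081 gf 35.0
```

View pics/side4.png

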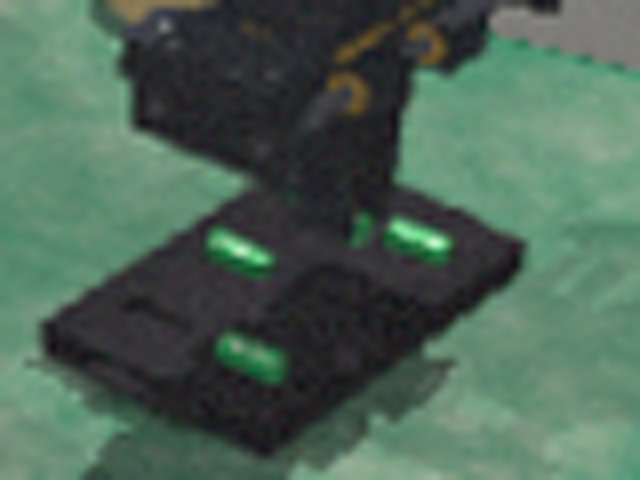

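The block is held (width 8 mm, pad force 35 N) and shows under the fingers at crop (360,230). The other four blocks are in place. I'll carry it to the box and press with a force guard.

```bash
python3 - <<'E'
from h import *
r=list(rot(13.2))[1]; X,Y=.519,.297
manip.move_linear((.485,-.2205,.17),.25)
manip.move_pose((X,Y,.17),r); st()
manip.move_linear((X,Y,.092),.12); st()
c,P=cap("side"); cv2.imwrite("pics/side5.png",cv2.resize(c["image"][200:350,170:340],None,fx=4,fy=4,interpolation=cv2.INTER_CUBIC))
E
```

```text
t 16.27 tcp [0.5194 0.296  0.1698] F [ 0.1  -1.1  -1.32] w 0.0081 gf 35.0
t 17.07 tcp [0.5196 0.2971 0.0926] F [0.4  0.08 0.53] w 0.008 gf 35.0
```

View pics/side5.png

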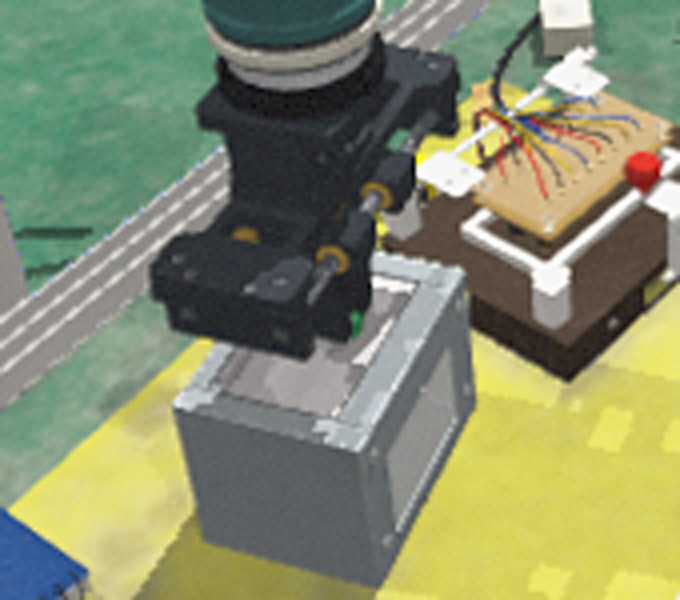

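The block is above the flap's free half (crop (355,323)), lengthwise along box x. I'll measure the body clearance, then press in guarded steps.

```bash
python3 - <<'E'
from h import *
X,Y=.519,.297
t=np.array(manip.state()["tool_pos"]);c,P=cap("side");a=np.radians(13.2)
L=(P-t)@np.array([[np.cos(a),-np.sin(a),0],[np.sin(a),np.cos(a),0],[0,0,1]])
b=(abs(L[...,0])<.06)&(abs(L[...,1])>.045)&(abs(L[...,1])<.11)&(P[...,2]>.112)&(P[...,2]<.25)
print("body lowest above TCP",np.round(np.percentile(L[b][:,2],[0,1,3,10]),4))
for z in (.080,.070,.060,.052,.046,.042,.0395):
    manip.move_linear((X,Y,z),.06); s=st()
    if np.linalg.norm(s["contact_force"])>12: print("STOP");break
E
```

```text
body lowest above TCP [0.0839 0.0859 0.0877 0.0939]
t 17.52 tcp [0.5185 0.2968 0.0795] F [-0.9   0.22  0.65] w 0.008 gf 35.0
t 17.83 tcp [0.5183 0.2967 0.0692] F [-0.9  -0.88  0.87] w 0.0081 gf 35.0
t 18.15 tcp [0.5182 0.2967 0.0591] F [-1.21 -0.07 -0.15] w 0.0083 gf 35.0
t 18.43 tcp [0.5184 0.2968 0.0513] F [-1.66 -0.27 -0.06] w 0.0082 gf 35.0
t 18.68 tcp [0.5185 0.2968 0.0454] F [-0.7  -0.38 -0.68] w 0.0083 gf 35.0
t 18.93 tcp [0.5188 0.2969 0.0417] F [-0.59 -0.7  -0.06] w 0.0083 gf 35.0
t 19.18 tcp [0.5189 0.297  0.0394] F [-0.9   0.06  0.05] w 0.0081 gf 35.0
```

```bash
python3 - <<'E'
from h import *
X,Y=.519,.297
manip.move_linear((X,Y,.036),.05); st()
manip.set_gripper(.024,force=10); manip.dwell(.4); st()
manip.move_linear((X,Y,.075),.06); st()
manip.move_linear((X,Y,.17),.15); manip.dwell(.5); st()
c,P=cap("side"); a=cv2.resize(c["image"][200:350,170:340],None,fx=3.3,fy=3.3,interpolation=cv2.INTER_CUBIC)
cv2.imwrite("pics/side6.png",a)
E
```

```text
t 19.43 tcp [0.5187 0.2969 0.0357] F [-1.09 -0.79  0.94] w 0.008 gf 35.0
t 20.27 tcp [0.519 0.297 0.036] F [-1.03 -0.31  0.59] w 0.024 gf 0.5
t 21.07 tcp [0.5196 0.2972 0.0754] F [0.72 0.43 0.98] w 0.0239 gf 0.4
t 22.35 tcp [0.5189 0.297  0.1698] F [ 0.1   0.32 -0.32] w 0.0238 gf 0.0
```

View pics/side6.png

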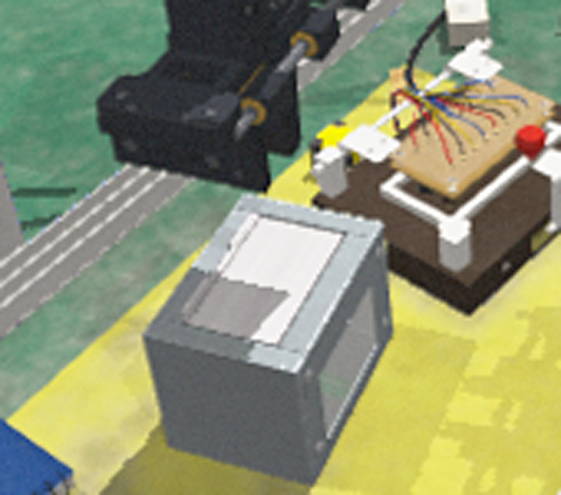

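The flap is flush and closed with no block on top, and there is a faint green spot behind the window at about (335,395). For a last check I'll enlarge the window, the gripper and the tray.

```bash
python3 - <<'E'
from h import *
manip.move_linear((.519,.297,.22),.15); st()
c,_=cap("side");im=c["image"]; t,_=cap("top")
z=lambda a,s:cv2.resize(a,s,interpolation=cv2.INTER_CUBIC)
a=z(im[275:350,250:300],(300,450)); b=z(im[165:225,335:415],(400,300)); d=z(t["image"][185:245,335:415],(400,300))
o=np.zeros((600,700,3),np.uint8); o[:450,:300]=a; o[:300,300:]=b; o[300:,300:]=d; cv2.imwrite("pics/f.png",o)
E
```

```text
t 22.88 tcp [0.5192 0.2971 0.2203] F [ 0.24 -0.58 -0.38] w 0.0242 gf 0.0
```

View pics/f.png

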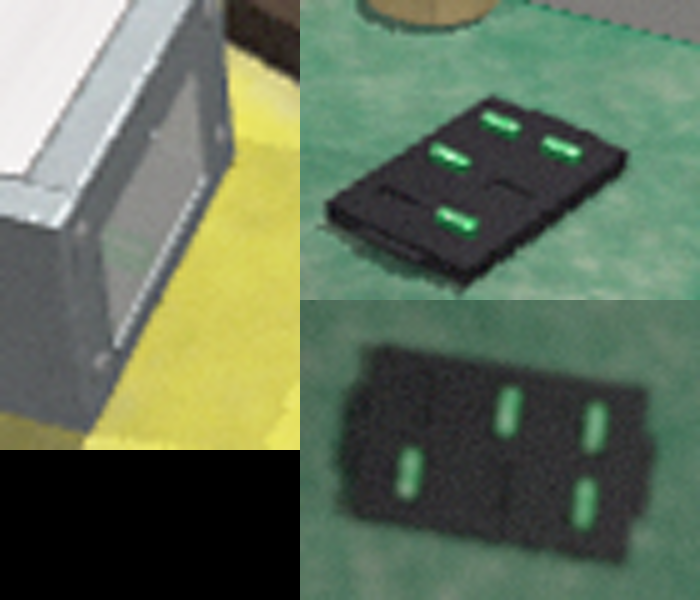

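The block shows green behind the window at (125,245). The four long blocks are in their pockets, the middle near pocket is empty, and the flap is closed. I'm handing in the job.

```bash
python3 -c "
from h import *
print(order.close_job())"
```

```text
the job is handed in; nothing more can be done
None
```

The short block is inside the reject box with the flap closed, the four long blocks are still in their pockets, and the job is handed in at about 23 s; the first grip closed above the block and was redone, and one guarded touch on the tray top reached about 14 N.

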